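# Dock tablet onto the bench stand and set its rest one hole further back

### The arm

A 6-joint arm with a two-finger parallel gripper is mounted at the origin on a cart in front of the work surface, level with it; the furniture and walls round the work are solid. World frame = base frame: x ahead of the robot, y to its left, z up, the work surface at z = 0. Lengths are in m, angles in rad, forces in N, time in s.
With the tool pointing down it reaches from about 0.35 to 0.775 m from the base axis. Payload 7.3 kg.
Tool frame: the origin (TCP) lies at the very end of the fingers, on their centre line; the grasp point (between the pads) lies 19 mm behind it (robot.tcp_to_grasp is the distance from the TCP to the grasp point, in m); x points along the fingers, y is the direction in which the jaws open and shut, and the axes are right-handed (so a half turn about x gives the same grasp; the last joint's range is limited). The gripper opens to 92 mm and grips with 3 to 60 N. Pads are 19 mm wide; open, the fingers measure 130 mm over their backs; the gripper's body (75 mm by 190 mm) begins 47 mm behind the grasp point.
Start: joints at [-1.449, 0.342, 1.524, -0, 1.275, -0.146], TCP at [0.139, -0.506, 0.227] pointing down, gripper open.
Joint ranges: [-2.53, 2.53], [-0.77, 2.02], [0.04, 2.7], [-1, 4.14], [0.28, 2.66], [-3.11, 3.11]. Speed limits (rad/s): [2.57, 2.57, 3.14, 3.14, 3.14, 3.14].

### API

Orientations are given as [roll, pitch, yaw] about the fixed x, y, z axes, in that order (R = Rz(yaw) Ry(pitch) Rx(roll)).
In Python, from cell import robot gives the robot as it stands.
- The arm moves only by the tool move_arm, never from a script. Its argument "increments" is a list of rows, each a list of 4 numbers: the shift along the tool's x, y, z normalised to -1 to 1, where 1 is 40 cm, then the turn about the tool's x normalised to -1 to 1, where 1 is 60 degrees. In form: [[dx, dy, dz, twist], ...]. A call has 1 to 5 rows; each row is the pose to reach, as a shift and turn from the pose commanded when the call began, along the tool's axes at that moment; what a row does not reach only later rows make up. A row lasts 1/8 s, in which the tool goes at most 62.5 mm and 10.7 degrees, less where a joint would pass 70% of its speed; a pose out of reach is approached as far as the arm can. A call with a number of a shift or a turn outside -1 to 1 is refused whole. A call with a gripper value outside its range is refused whole. "gripper" is the closure, from 0 (fully open) to 1 (shut), set as the call begins (left out, the last holds). The fingers move at their own pace and stop on an object; "squeeze" is the grip in N (left out, the last holds). Time passes only in rows, so rows that repeat a pose let the fingers close. It gives the time, the measured TCP pose, the force and the opening at its end, in the units of the state.
- robot.observe(): the state, without advancing time (a new reading comes with each control period).
- robot.read_camera(name): name is "scene" or "top" or "wrist"; returns the picture (384x512x3 uint8, red, green, blue); there is no depth.
- robot.camera_params(name): a dict with "fx", "fy", "cx", "cy" (pixels), "R" (3x3) and "t" (3): a world point X has camera coordinates R X + t; the wrist camera has in their place "tool_from_camera" (4x4, takes a point from camera to tool coordinates, whose origin is the TCP and whose axes are the tool frame's). Camera axes: x right, y down, z forward; pixel columns grow to the right and rows downward; lengths in m; the calibration is good to about 2 mm. A picture is of the moment at which its call begins: read the wrist's pose just before it. camera_params takes no time and is no camera call.
- robot.hand_in(): hands the job in, once; it reports no verdict.
The state is a dict: "time": time; "qpos": joint angles; "qvel": joint speeds; "joint_efforts": joint torques, N m; "tool_pos": TCP position; "tool_rot": TCP orientation; "contact_force": force on the tool from outside, world axes, zero at the start; "torque": the same for the moment, N m; "opening": finger opening in m.
Only numpy, scipy, OpenCV 4.12 (cv2) and the standard library are available. Lean on these libraries where they do the work, as an engineer would, in place of code of your own. Each camera call takes 0.05 s, during which the arm holds its last target.

### The job

Take the tablet out of its charging dock and lean it on the tablet stand in landscape: lower edge behind the front lip, centred, back against the two posts, screen facing away from the posts. Then pull up the lock plunger's knob, slide the post section one hole back, away from the lip, so that the tablet reclines further, and let the pin drop fully into that next hole. Finish with the gripper still holding the knob fully down, do not let go of it, and leave the other things on the desk where they are.

Things in the scene. Friction and masses are not known exactly. Their poses are not given: they have to be found in the camera images.
- tablet: Grey tablet, rigid slab 140 wide (its y) x 110 high (z) x 9 thick (x), 0.25 kg; origin mid lower edge; screen on its -x face, +x points out of its back. It starts upright, landscape, in the dock's slot, lower edge 12 mm and top edge 122 mm above the desk; lift it straight up over 20 mm to leave the slot.
- dock: Fixed grey charging dock, 56 (x) x 120 (y) x 32 high; origin at the centre of its underside. The slot runs along its y, is 14 mm wide, open at the top and both ends, floor 12 mm up. The screen in the dock looks to the dock's -x.
- stand: Fixed tablet stand; origin on the desk under its foot, +x along the rail from the foot back to the lock, y across, z up. Base plate x -21..205, y -50..50 mm, top 10 mm up. Front lip: inner face at x = -6, top 27 mm up; the tablet's lower edge rests on the plate close behind it (gap up to 8 mm). Perforated steel rail 24 wide, top 32 mm up, x 72..204; pin holes 11 mm long at x = 120, 142, 164, 186.
- section (a joint): Sliding post section, metres along the stand's +x (away from the lip): 0 = pin over the first hole (start), 0.022 second hole (wanted), 0.044 third. It slides with 1 to 2 N, only while the pin is out. Black sleeve 44 long, 40 wide, top 43 mm up, carrying the plunger, with two arms forward to the posts. The tablet leans back some 12 to 16 deg at 0, 30 to 34 deg at 0.022, following by its weight.
- posts (a point): Midpoint between the tops of the two upright posts on the section, 65 mm above the desk: round, 12 mm thick, rubber, centred 37 mm to either side (62 mm free between them), tops 71 mm up; 95 mm in front of the pin, so at stand x = 25 mm at the start.
- plunger (a joint): Lock plunger, lift in metres: 0 = pin fully home in a hole, 0.016 = fully pulled. A spring presses it down with 5 N at 0, 8 N at full lift. The pin (8 thick, round tip) comes clear of the hole at a lift of 0.0105; let down between holes it rests on the rail at 0.0105 and drops in when slid over a hole (within about 2 mm of its centre).
- knob (a point): Middle of the plunger's black round knob, 22 mm in diameter, grippable from 10 mm below this point (top of knob 13 mm above the point, underside 16 mm below). It moves with plunger and section; at the start it lies at stand x = 120, y = 0, 62.5 mm above the desk. It rides straight over the pin. Free room of 30 mm and more on all sides of the knob above the sleeve.
- foot (a point): Fixed point on the stand's base plate, 10 mm above the desk, 6 mm behind the inner face of the lip, mid width: the tablet's lower edge belongs here.
- hole1 (a point): Fixed point: mouth of the second hole, the wanted one, stand x = 142, y = 0, 32 mm above the desk.
- mug_1: Bystander, to be left alone: white mug, 92x127x95 mm; origin at the centre of its underside.
- tape_roll: Bystander, to be left alone: black roll of tape, 63x63x18 mm; origin at the centre of its underside.
- heatsink: Bystander, to be left alone: white finned heat sink, 32x40x24 mm; origin at the centre of its underside.

How it is judged:
By the outcome, as a careful person would: the job done as asked, in the order asked, and still so for the second after the job is handed in, while the arm keeps its last pose, push and grip.
It also fails if it takes over 48 s, if anything falls off the work surface, if the arm or the gripper's body presses on something with over 40 N, if the wrist force passes 120 N, or if a joint passes its speed limit or range.

## Working session

There is one attempt and no reset: what is moved stays moved. The work goes in short steps, Python scripts to look and compute and a tool call to move; the robot and the scene stay as the last step left them, time stands still between calls to the robot, and variables do not carry over. Pictures are saved under pics/ and viewed, and the job is handed in when it is done.

Besides the shell and the picture viewer there is one more tool, called after ">>>" as a command line: name --pt "numbers of a row" for each row, then --argument value for the rest. move_arm: Moves the arm, as the interface text tells. Its arguments: {"type":"object","properties":{"increments":{"type":"array","items":{"type":"array","items":{"type":"number"}}},"gripper":{"type":"number"},"squeeze":{"type":"number"}},"required":["increments"]}

```bash
ls; mkdir -p pics
python3 - <<'E'
from cell import robot
import cv2
for n in ["scene","top","wrist"]:
    im=robot.read_camera(n); cv2.imwrite(f"pics/{n}0.png",im[:,:,::-1])
    p=robot.camera_params(n); print(n,p)
print(robot.observe(), robot.tcp_to_grasp)
E
```

```text
pics
scene {'fx': 446.642446852205, 'fy': 446.642446852205, 'cx': 260.74788365402384, 'cy': 193.69986388400005, 'R': array([[-0.6767486 , -0.73620504,  0.00367093],
       [-0.37048684,  0.33624874, -0.86583849],
       [ 0.63620031, -0.58731502, -0.50031014]]), 't': array([0.24910825, 0.30538995, 0.75048512])}
top {'fx': 431.6321585074462, 'fy': 431.6321585074462, 'cx': 255.050965714519, 'cy': 189.83574305252003, 'R': array([[ 2.22527499e-02, -9.99746140e-01,  3.53132408e-03],
       [-9.87119981e-01, -2.25311701e-02, -1.58387148e-01],
       [ 1.58426505e-01,  3.87090351e-05, -9.87370772e-01]]), 't': array([-0.14819805,  0.51054735,  1.01385707])}
wrist {'fx': 309.27143582561763, 'fy': 309.27143582561763, 'cx': 253.29132606703882, 'cy': 195.7292928779772, 'tool_from_camera': array([[-4.90081036e-04, -2.99390099e-01,  9.54130666e-01,
        -1.58152731e-01],
       [ 9.99999852e-01,  7.86120198e-05,  5.38308475e-04,
         5.55442729e-04],
       [-2.36170366e-04,  9.54130789e-01,  2.99390016e-01,
        -8.18912779e-02],
       [ 0.00000000e+00,  0.00000000e+00,  0.00000000e+00,
         1.00000000e+00]])}
{'time': 0.15, 'qpos': array([-1.44898902e+00,  3.42564572e-01,  1.52479580e+00, -1.13769186e-05,
        1.27540146e+00, -1.46022581e-01]), 'qvel': array([ 0.00116543, -0.00266124, -0.00331158,  0.00112581, -0.00098657,
       -0.00119783]), 'joint_efforts': array([ 8.33578251e-04, -4.31470907e+01, -2.44352800e+01,  7.17588561e-02,
        5.37330599e-02, -7.99153759e-05]), 'tool_pos': array([ 0.13890474, -0.50597378,  0.22620426]), 'tool_rot': array([-1.70751328,  1.5696271 ,  1.70191258]), 'contact_force': array([-0.37594246,  0.01225622,  0.36037877]), 'torque': array([-0.01083752, -0.04975165,  0.05057675]), 'opening': 0.09212071608012451} 0.0188
```

View pics/scene0.png

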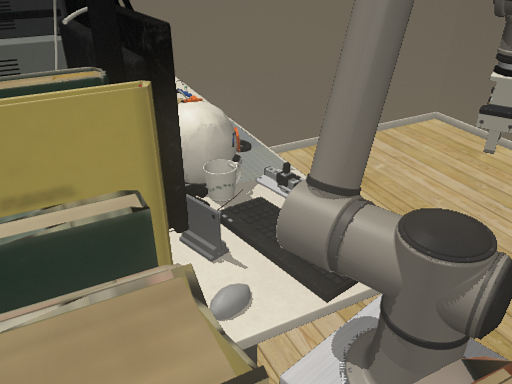

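View pics/top0.png

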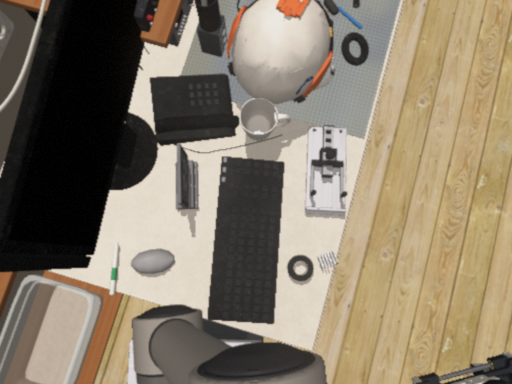

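View pics/wrist0.png

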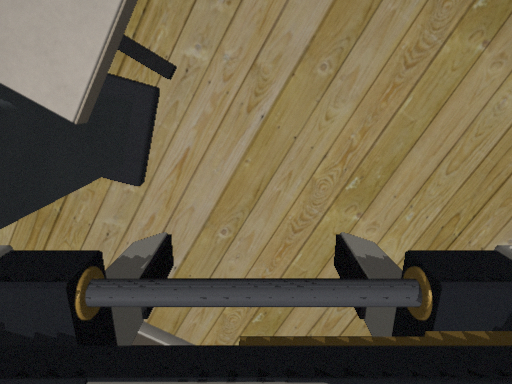

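Run:
```python
import cv2
im=cv2.imread("pics/top0.png")
a=cv2.resize(im[110:230,290:370],None,fx=5,fy=5,interpolation=cv2.INTER_CUBIC)
b=cv2.resize(im[130:230,160:220],None,fx=6,fy=6,interpolation=cv2.INTER_CUBIC)
import numpy as np
c=np.zeros((600,770,3),np.uint8); c[:600,:400]=a; c[:600,405:765]=b
cv2.imwrite("pics/crop.png",c)
im=cv2.imread("pics/scene0.png")
cv2.imwrite("pics/crop2.png",cv2.resize(im[140:265,170:310],None,fx=4.6,fy=4.6,interpolation=cv2.INTER_CUBIC))
```

```text
(no output)
```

View pics/crop.png

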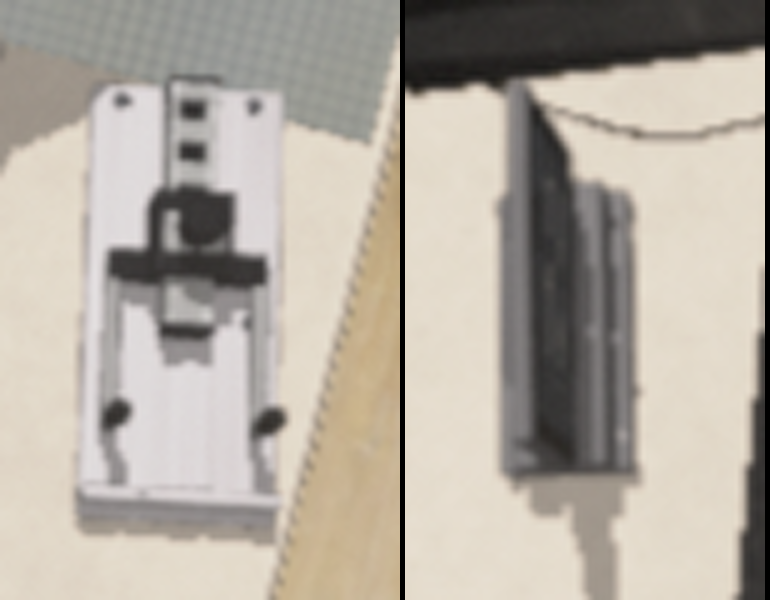

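View pics/crop2.png

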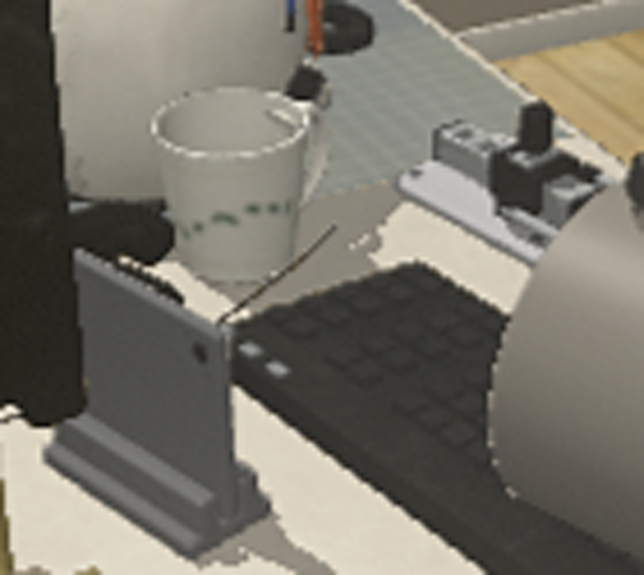

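```bash
cat > h.py <<'E'
import numpy as np, cv2
from scipy.spatial.transform import Rotation as Ro
from scipy.optimize import least_squares
from cell import robot
def P(n): return robot.camera_params(n)
def campose(n,obs=None):
    p=P(n)
    if n!="wrist": return p,np.array(p["R"]),np.array(p["t"])
    T=np.eye(4); T[:3,:3]=Ro.from_euler("xyz",obs["tool_rot"]).as_matrix(); T[:3,3]=obs["tool_pos"]
    C=np.linalg.inv(T@p["tool_from_camera"]); return p,C[:3,:3],C[:3,3]
def proj(n,X,obs=None):
    p,R,t=campose(n,obs); c=np.atleast_2d(X)@R.T+t
    return np.c_[p["fx"]*c[:,0]/c[:,2]+p["cx"],p["fy"]*c[:,1]/c[:,2]+p["cy"]]
def back(n,uv,z,obs=None):
    p,R,t=campose(n,obs); uv=np.atleast_2d(uv)
    d=np.c_[(uv[:,0]-p["cx"])/p["fx"],(uv[:,1]-p["cy"])/p["fy"],np.ones(len(uv))]@R
    o=-R.T@t; s=(z-o[2])/d[:,2]; return o+s[:,None]*d
def place(X,x,y,a):
    c,s=np.cos(a),np.sin(a); X=np.atleast_2d(X)
    return np.c_[x+c*X[:,0]-s*X[:,1],y+s*X[:,0]+c*X[:,1],X[:,2]]
def fit(n,X,uv,p0,obs=None):
    r=least_squares(lambda q:(proj(n,place(X,*q),obs)-uv).ravel(),p0); return r.x,r.fun.reshape(-1,2)
def st(): 
    o=robot.observe(); print("t",o["time"],"pos",o["tool_pos"].round(4),"R\n",Ro.from_euler("xyz",o["tool_rot"]).as_matrix().round(3),"F",o["contact_force"].round(1),"op",round(o["opening"],4)); return o
def snap(n,f):
    o=robot.observe(); im=robot.read_camera(n)[:,:,::-1]; cv2.imwrite(f"pics/{f}.png",im); return o,im
E
python3 - <<'E'
from h import *
np.set_printoptions(suppress=True,precision=4)
X=np.array([[186,0,32],[164,0,32],[25,37,71],[25,-37,71],[120,0,75.5]])/1e3
uv=np.array([[328.6,132],[328.6,140.2],[313.4,192],[344,194],[331,153.2]])
q,r=fit("top",X,uv,[.45,-.2,0]); print("stand",q,r)
print(proj("top",place(np.array([[205,50,10],[205,-50,10],[-21,50,10],[-21,-50,10]])/1e3,*q)))
b=back("top",[[178.7,143.3],[178.7,208.3]],.122); print("tab",b)
for n in("top","scene"): 
  p,R,t=campose(n); print(n,-R.T@t)
print("dock floor corners",back("top",[[176,163],[198,163],[176,209],[198,209]],.032))
st()
print("mon low-corner scene ray"); 
for z in(0,.05,.1,.2,.3): print(z,back("scene",[[187,232],[172,20]],z), back("top",[[90,268],[150,0],[157,150]],z))
E
```

```text
stand [ 0.481  -0.3105 -0.047 ] [[ 0.2119  0.0896]
 [-0.1575  0.3293]
 [-0.195  -0.3481]
 [ 0.365  -0.1968]
 [-0.2233  0.1582]]
[[308.2842 126.1494]
 [347.0341 128.7809]
 [303.7825 213.2294]
 [343.8166 216.0089]]
tab [[0.6047 0.0407 0.122 ]
 [0.455  0.0332 0.122 ]]
top [ 0.3466 -0.1367  1.0824]
scene [-0.1957  0.5215  0.639 ]
dock floor corners [[0.5783 0.0615 0.032 ]
 [0.5796 0.0068 0.032 ]
 [0.4633 0.0556 0.032 ]
 [0.4645 0.0018 0.032 ]]
t 0.15 pos [ 0.1389 -0.506   0.2262] R
 [[-0.     0.265 -0.964]
 [ 0.001 -0.964 -0.265]
 [-1.    -0.001 -0.   ]] F [-0.4  0.   0.4] op 0.0921
mon low-corner scene ray
0 [[ 0.5999  0.0361  0.    ]
 [ 3.3615 -1.7021  0.    ]] [[0.316  0.2657 0.    ]
 [1.0385 0.1618 0.    ]
 [0.6185 0.1182 0.    ]]
0.05 [[ 0.5376  0.0741  0.05  ]
 [ 3.0832 -1.5281  0.05  ]] [[0.3174 0.2471 0.05  ]
 [1.0066 0.148  0.05  ]
 [0.6059 0.1064 0.05  ]]
0.1 [[ 0.4754  0.112   0.1   ]
 [ 2.8048 -1.3541  0.1   ]] [[0.3188 0.2286 0.1   ]
 [0.9746 0.1342 0.1   ]
 [0.5934 0.0946 0.1   ]]
0.2 [[ 0.3509  0.188   0.2   ]
 [ 2.2481 -1.0061  0.2   ]] [[0.3216 0.1914 0.2   ]
 [0.9107 0.1066 0.2   ]
 [0.5682 0.0711 0.2   ]]
0.3 [[ 0.2264  0.264   0.3   ]
 [ 1.6914 -0.6581  0.3   ]] [[0.3245 0.1542 0.3   ]
 [0.8468 0.079  0.3   ]
 [0.5431 0.0475 0.3   ]]
```

```bash
cat >> h.py <<'E'
def go(x,y,z,jaw,o=None):
    "normalised shift from now to TCP target, jaw=direction angle deg of tool y in world"
    o=o or robot.observe(); M=Ro.from_euler("xyz",o["tool_rot"]).as_matrix()
    d=M.T@(np.array([x,y,z])-o["tool_pos"]); cur=np.degrees(np.arctan2(M[1,1],M[0,1]))
    tw=-((jaw-cur+180)%360-180)
    print("shift",(d/.4).round(4),"twist",round(tw/60,4),"len",np.linalg.norm(d).round(3),"jaw",round(cur,2),"tilt",M[:,0].round(4),"pos",o["tool_pos"].round(4))
E
python3 - <<'E'
from h import *
go(.53,.037,.25,-87.1)
E
```

```text
shift [-0.0581 -1.0504 -1.3021] twist 0.2074 len 0.67 jaw -74.65 tilt [-2.0e-04  1.2e-03 -1.0e+00] pos [ 0.1389 -0.506   0.2262]
```

>>> move_arm --pt "0 -0.08 -0.1 0.04" --pt "-0.02 -0.18 -0.22 0.1" --pt "-0.03 -0.28 -0.34 0.15" --pt "-0.04 -0.37 -0.46 0.18" --pt "-0.06 -0.47 -0.58 0.2" --gripper 0.2

```text
time: 0.78
tool_pos: [0.3134, -0.2623, 0.2506]
tool_rot: [-1.527, 1.571, 1.671]
contact_force: [1.0, -0.9, 0.3]
opening: 0.0735
```

Run:
```python
from h import *
go(.53,.037,.25,-87.1)
```

```text
shift [ 0.0017 -0.7161 -0.5833] twist 0.006 len 0.369 jaw -86.74 tilt [-0.e+00  2.e-04 -1.e+00] pos [ 0.3134 -0.2623  0.2506]
```

>>> move_arm --pt "0 -0.12 -0.1 0" --pt "0 -0.24 -0.2 0" --pt "0 -0.36 -0.29 0" --pt "0 -0.48 -0.39 0" --pt "0 -0.6 -0.49 0"

```text
time: 1.4
tool_pos: [0.4952, -0.0111, 0.2506]
tool_rot: [1.724, 1.57, -1.359]
contact_force: [-0.3, -1.5, -0.2]
opening: 0.073
```

>>> move_arm --pt "0 -0.1 -0.08 0" --pt "0 -0.11 -0.09 0" --pt "0 -0.11 -0.09 0"

```text
time: 1.78
tool_pos: [0.5273, 0.0329, 0.2501]
tool_rot: [0.268, 1.569, -2.814]
contact_force: [-1.2, -0.5, -0.1]
opening: 0.0737
```

Run:
```python
from h import *
st(); o,im=snap("wrist","w1"); snap("scene","s1")
go(.53,.037,.25,-87.1)
```

```text
t 1.775 pos [0.5273 0.0329 0.2501] R
 [[-0.001  0.059 -0.998]
 [-0.    -0.998 -0.059]
 [-1.     0.     0.001]] F [-1.2 -0.5 -0.1] op 0.0737
shift [ 0.0015 -0.0121 -0.008 ] twist 0.0063 len 0.006 jaw -86.72 tilt [-6.e-04 -4.e-04 -1.e+00] pos [0.5271 0.032  0.2506]
```

View pics/w1.png

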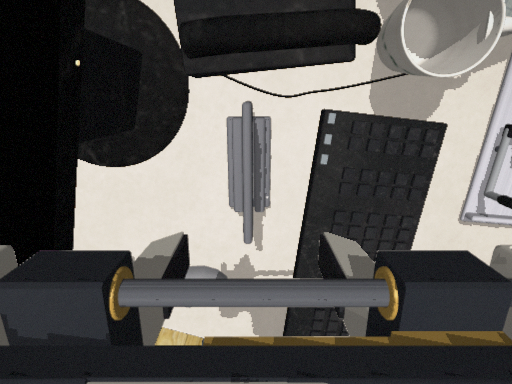

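View pics/s1.png

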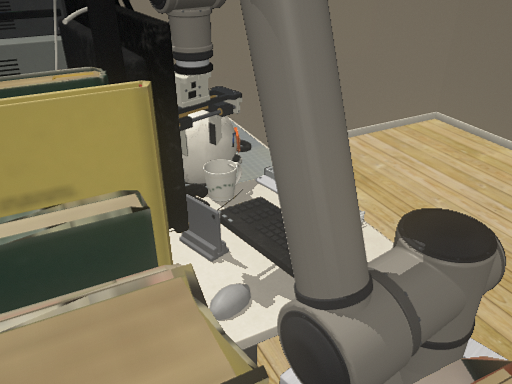

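Run:
```python
from h import *
o={"tool_pos":np.array([.5272,.0325,.2503]),"tool_rot":robot.observe()["tool_rot"]}
im=cv2.imread("pics/w1.png"); 
cv2.imwrite("pics/c3.png",cv2.resize(im[90:255,215:285],None,fx=3.6,fy=3.6,interpolation=cv2.INTER_CUBIC))
b=back("wrist",[[247.5,101],[248.5,243]],.122,o); print(b, b.mean(0), np.linalg.norm(b[0]-b[1]))
d=b[0]-b[1]; print(np.degrees(np.arctan2(d[1],d[0])))
# stand visible features
```

```text
[[0.6068019  0.04158232 0.122     ]
 [0.4685897  0.03339649 0.122     ]] [0.5376958  0.03748941 0.122     ] 0.13845439060094675
3.3894717891541384
```

View pics/c3.png

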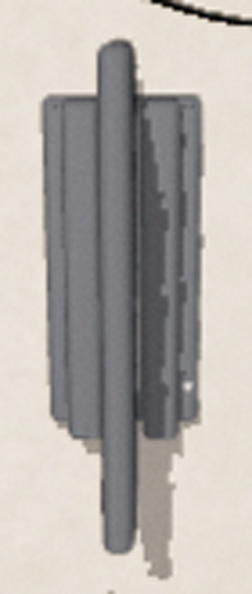

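Run:
```python
from h import *
go(.5377,.0375,.085,-86.6)
```

```text
shift [ 0.4139 -0.0124 -0.0276] twist -0.0021 len 0.166 jaw -86.72 tilt [-6.e-04 -4.e-04 -1.e+00] pos [0.5271 0.032  0.2506]
```

>>> move_arm --pt "0.06 -0.01 -0.028 0" --pt "0.16 -0.012 -0.028 0" --pt "0.28 -0.012 -0.028 0" --pt "0.38 -0.012 -0.028 0" --pt "0.414 -0.012 -0.028 0"

```text
time: 2.5
tool_pos: [0.5369, 0.0373, 0.0833]
tool_rot: [-0.072, 1.567, 3.126]
contact_force: [0.7, 0.4, 0.2]
opening: 0.0735
```

>>> move_arm --pt "0 0 0 0" --pt "0 0 0 0" --pt "0 0 0 0" --pt "0 0 0 0" --gripper 1 --squeeze 25

```text
time: 3.0
tool_pos: [0.539, 0.0385, 0.0859]
tool_rot: [2.947, 1.569, -0.136]
contact_force: [-0.2, -0.3, 0.0]
opening: 0.0381
```

Run:
```python
from h import *
st(); snap("wrist","w2"); go(.5377,.0375,.085,-86.6)
```

```text
t 3.0 pos [0.539  0.0385 0.0859] R
 [[ 0.002  0.058 -0.998]
 [-0.    -0.998 -0.058]
 [-1.     0.    -0.002]] F [-0.2 -0.3  0. ] op 0.0381
shift [0.0017 0.0023 0.0031] twist -0.0008 len 0.002 jaw -86.65 tilt [ 1.1e-03 -2.0e-04 -1.0e+00] pos [0.5389 0.0385 0.0857]
```

View pics/w2.png

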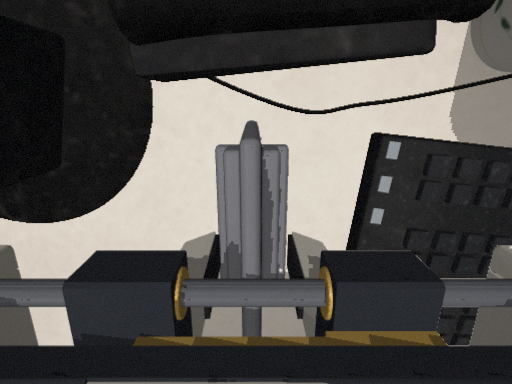

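>>> move_arm --pt "0 0 0 0" --pt "0 0 0 0" --pt "0 0 0 0" --pt "0 0 0 0" --pt "0 0 0 0"

```text
time: 3.68
tool_pos: [0.5386, 0.0385, 0.085]
tool_rot: [0.856, 1.571, -2.227]
contact_force: [0.3, 0.5, 0.7]
opening: 0.0091
```

>>> move_arm --pt "0 0 0 0" --pt "-0.04 0 0 0" --pt "-0.12 0 0 0" --pt "-0.22 0 0 0" --pt "-0.3 0 0 0"

```text
time: 4.3
tool_pos: [0.5386, 0.0385, 0.2074]
tool_rot: [2.921, 1.569, -0.163]
contact_force: [0.8, 0.3, -2.8]
opening: 0.0092
```

Run:
```python
from h import *
st(); snap("wrist","w3"); snap("scene","s3"); 
c,s=np.cos(-.047),np.sin(-.047)
go(.481,-.3105,.21,-176.6)
```

```text
t 4.3 pos [0.5386 0.0385 0.2074] R
 [[ 0.001  0.058 -0.998]
 [-0.    -0.998 -0.058]
 [-1.     0.    -0.001]] F [ 0.8  0.3 -2.8] op 0.0092
shift [-0.0022  0.8621  0.1994] twist 1.4991 len 0.354 jaw -86.65 tilt [ 8.e-03 -6.e-04 -1.e+00] pos [0.5405 0.0384 0.2094]
```

View pics/w3.png

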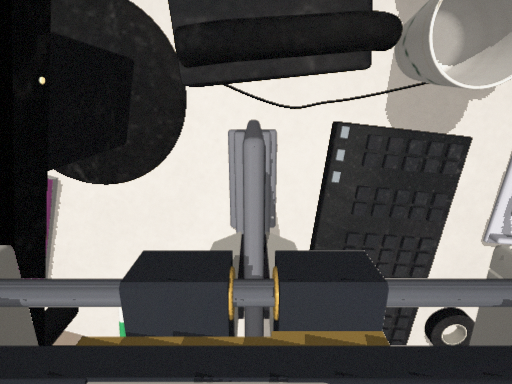

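View pics/s3.png

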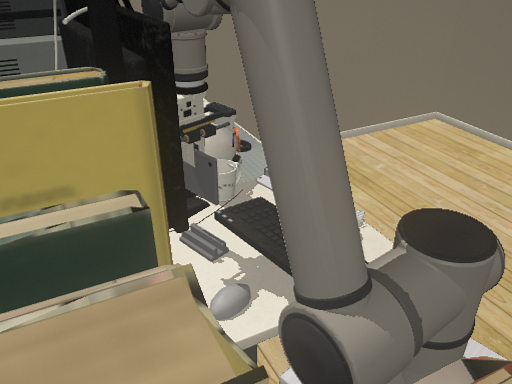

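>>> move_arm --pt "0 0.06 0.02 0" --pt "0 0.18 0.06 0" --pt "-0.02 0.32 0.12 0" --pt "-0.04 0.46 0.17 0" --pt "-0.05 0.52 0.19 0"

```text
time: 5.03
tool_pos: [0.4733, -0.1761, 0.2244]
tool_rot: [-0.027, 1.569, -3.113]
contact_force: [0.1, 0.2, -2.7]
opening: 0.0089
```

>>> move_arm --pt "0 0 0 0"

```text
time: 5.15
tool_pos: [0.4739, -0.175, 0.2243]
tool_rot: [-0.401, 1.57, 2.796]
contact_force: [-0.5, 0.8, -3.9]
opening: 0.009
```

Run:
```python
from h import *
o=st(); o2,im=snap("wrist","w4"); import pickle; pickle.dump(o,open("o4.pkl","wb")); print(robot.observe()["tool_pos"])
```

```text
t 5.15 pos [ 0.4739 -0.175   0.2243] R
 [[-0.001  0.055 -0.998]
 [ 0.    -0.998 -0.055]
 [-1.    -0.     0.001]] F [-0.5  0.8 -3.9] op 0.009
[ 0.47418614 -0.17373948  0.22415605]
```

View pics/w4.png

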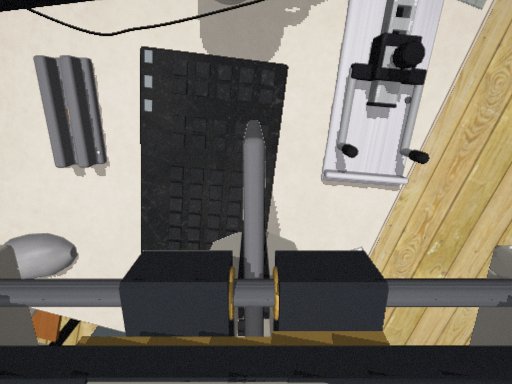

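Run:
```python
from h import *
im=cv2.imread("pics/w4.png"); cv2.imwrite("pics/c4.png",cv2.resize(im[0:195,310:450],None,fx=3,fy=3,interpolation=cv2.INTER_CUBIC))
import pickle; o=pickle.load(open("o4.pkl","rb"));o["tool_pos"]=np.array([.4741,-.1742,.2242])
q=[.481,-.3105,-.047]
X=np.array([[186,0,32],[164,0,32],[25,37,71],[25,-37,71],[120,0,75.5],[-6,50,27],[-6,-50,27],[-21,50,10],[-21,-50,10],[205,50,10],[205,-50,10]])/1e3
print(((proj("wrist",place(X,*q),o)-[310,0])*3).round())
```

```text
[[304. -33.]
 [287.  43.]
 [131. 463.]
 [346. 485.]
 [318. 169.]
 [ 48. 519.]
 [298. 544.]
 [ 33. 544.]
 [269. 568.]
 [143. -92.]
 [429. -57.]]
```

View pics/c4.png

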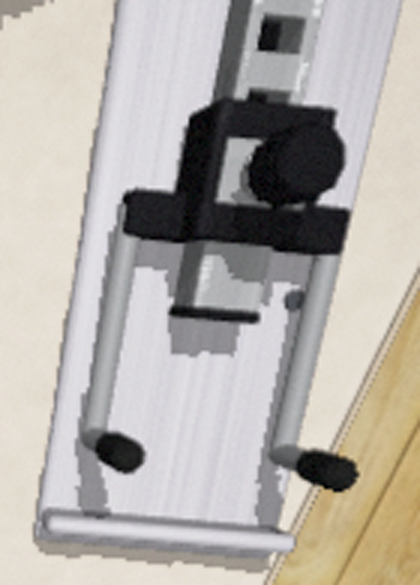

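Run:
```python
from h import *
np.set_printoptions(suppress=True,precision=4)
import pickle; o=pickle.load(open("o4.pkl","rb"));o["tool_pos"]=np.array([.4741,-.1742,.2242])
X=np.array([[164,0,32],[25,37,71],[25,-37,71],[120,0,75.5],[-6,50,27],[-6,-50,27]])/1e3
c=np.array([[283,33],[125,457],[334,473],[302,156],[49,513],[294,534]])
uv=(c+.5)/3-.5+[310,0]
q,r=fit("wrist",X,uv,[.48,-.31,-.047],o); print(q,r)
q2,r=fit("wrist",X[:4],uv[:4],[.48,-.31,-.047],o); print(q2,r)
Xt=np.array([[186,0,32],[164,0,32],[25,37,71],[25,-37,71],[120,0,75.5]])/1e3
ut=np.array([[328.6,132],[328.6,140.2],[313.4,192],[344,194],[331,153.2]])
f=lambda p:np.r_[(proj("wrist",place(X,*p),o)-uv).ravel(),(proj("top",place(Xt,*p))-ut).ravel()]
s=least_squares(f,q); print(s.x,s.fun.reshape(-1,2))
```

```text
[ 0.4843 -0.3077 -0.0365] [[-2.1824 -0.4268]
 [-0.2305 -0.5834]
 [ 1.9933  0.7339]
 [ 2.033   0.3219]
 [-2.0429 -0.1878]
 [-0.0586  0.3894]]
[ 0.4843 -0.3064 -0.0463] [[-1.8529 -0.3345]
 [-1.1686 -0.9917]
 [ 0.9035  1.0377]
 [ 1.9268  0.3695]]
[ 0.4838 -0.3079 -0.0411] [[-1.2606  0.1612]
 [ 0.1149 -0.2981]
 [ 2.2302  1.3451]
 [ 2.8236  0.9233]
 [-1.8511 -0.0077]
 [ 0.0225  0.9419]
 [-1.248  -1.0395]
 [-1.5699 -0.8035]
 [-1.3397 -1.4557]
 [-0.7866 -1.489 ]
 [-1.5957 -1.0277]]
```

Run:
```python
from h import *
print(robot.observe()["qpos"].round(3)); go(.484,-.308,.224,177.5)
```

```text
[-0.503  0.309  1.58   0.     1.254  1.011]
shift [-0.      0.3365 -0.0056] twist 1.5955 len 0.135 jaw -86.77 tilt [-0.0014  0.0011 -1.    ] pos [ 0.4742 -0.1737  0.2242]
```

>>> move_arm --pt "0 0.05 0 0.12" --pt "0 0.12 0 0.28" --pt "0 0.2 0 0.44" --pt "0 0.28 0 0.6" --pt "0 0.336 -0.006 0.77"

```text
time: 5.82
tool_pos: [0.4855, -0.3071, 0.224]
tool_rot: [-0.072, 1.569, 2.317]
contact_force: [-0.5, 1.1, -2.1]
opening: 0.0088
```

>>> move_arm --pt "0 0 0 0.17" --pt "0 0 0 0.34" --pt "0 0 0 0.51" --pt "0 0 0 0.67" --pt "0 0 0 0.82"

```text
time: 6.45
tool_pos: [0.4856, -0.3057, 0.224]
tool_rot: [0.723, 1.569, 2.254]
contact_force: [-0.8, 0.3, -3.6]
opening: 0.009
```

>>> move_arm --pt "0 0 0 0" --pt "0 0 0 0"

```text
time: 6.7
tool_pos: [0.4854, -0.3067, 0.2246]
tool_rot: [0.775, 1.57, 2.314]
contact_force: [0.7, -0.3, -2.6]
opening: 0.0088
```

Run:
```python
from h import *
import pickle
o=st(); o2,im=snap("wrist","w5"); pickle.dump(o,open("o5.pkl","wb")); snap("top","t5"); snap("scene","s5"); go(.484,-.308,.224,177.5)
```

```text
t 6.7 pos [ 0.4854 -0.3067  0.2246] R
 [[-0.001 -0.999  0.032]
 [ 0.001  0.032  0.999]
 [-1.     0.001  0.001]] F [ 0.7 -0.3 -2.6] op 0.0088
shift [ 0.0023  0.0029 -0.0018] twist 0.0091 len 0.002 jaw 178.05 tilt [-1.e-04  2.e-04 -1.e+00] pos [ 0.4852 -0.3073  0.2249]
```

View pics/w5.png

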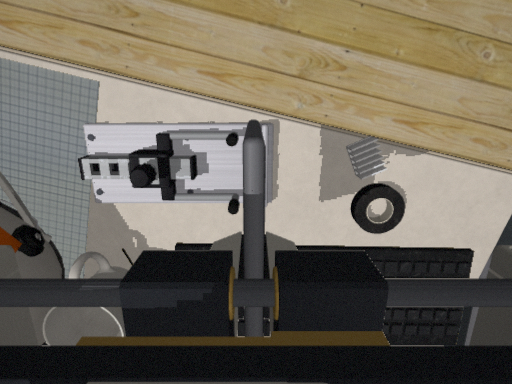

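View pics/s5.png

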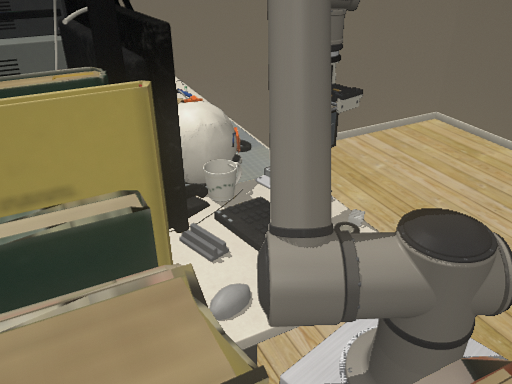

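View pics/t5.png

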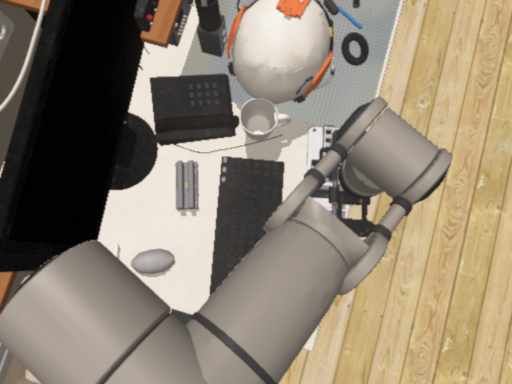

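Run:
```python
from h import *
im=cv2.imread("pics/w5.png"); cv2.imwrite("pics/c5.png",cv2.resize(im[112:220,75:285],None,fx=3.8,fy=3.8,interpolation=cv2.INTER_CUBIC))
```

```text
(no output)
```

View pics/c5.png

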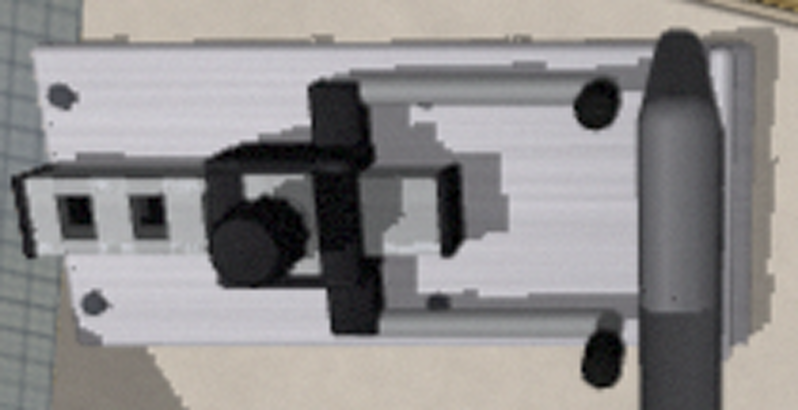

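Run:
```python
from h import *
np.set_printoptions(suppress=True,precision=4)
import pickle; o=pickle.load(open("o5.pkl","rb"));o["tool_pos"]=np.array([.4853,-.3070,.2247])
X=np.array([[186,0,32],[164,0,32],[25,-37,71],[25,37,71],[120,0,75.5],[205,-50,10],[205,50,10]])/1e3
c=np.array([[77,216],[149,216],[597,102],[601,362],[245,250],[34,45],[77,345]])
T=lambda c:(c+.5)/3.8-.5+[75,112]
q,r=fit("wrist",X,T(c),[.484,-.308,-.044],o); print(q,r)
q2,r=fit("wrist",X[:5],T(c[:5]),[.484,-.308,-.044],o); print(q2,r)
# allow camera tilt error (3 rot small)
def f(p):
    oo=dict(o); oo["tool_rot"]=(Ro.from_rotvec(p[3:6])*Ro.from_euler("xyz",o["tool_rot"])).as_euler("xyz")
    return np.r_[(proj("wrist",place(X,*p[:3]),oo)-T(c)).ravel(), p[3:6]*100]
s=least_squares(f,list(q)+[0,0,0]); print(s.x,s.fun)
Y=np.array([[-6,-50,27],[-6,50,27],[-21,-50,10],[0,-37,10]])/1e3
print((proj("wrist",place(Y,*q),o)-[75,112]+.5)*3.8-.5)
```

```text
[ 0.4823 -0.314  -0.0196] [[ 0.5894 -0.185 ]
 [ 0.6241 -0.4071]
 [-0.5083  0.0358]
 [ 0.7454  1.3761]
 [ 0.1075 -0.7059]
 [-2.1282 -0.6966]
 [ 0.5952  0.8062]]
[ 0.4826 -0.3144 -0.0154] [[ 0.3629  0.0972]
 [ 0.3804 -0.2021]
 [-0.9921 -0.3002]
 [ 0.5814  1.0799]
 [-0.1962 -0.6494]]
[ 0.483  -0.3147 -0.0203 -0.0045 -0.0026 -0.    ] [ 0.7135 -0.2178  0.7001 -0.416  -0.6971  0.0166  0.501   1.4099 -0.0188
 -0.8565 -1.7701 -0.6067  0.6727  0.8364 -0.4526 -0.2611 -0.    ]
[[708.769   37.9487]
 [710.1149 357.8043]
 [756.0072  33.4052]
 [688.4236  76.9794]]
```

Run:
```python
from h import *
im=cv2.imread("pics/w5.png"); cv2.imwrite("pics/c6.png",cv2.resize(im[112:172,225:285],None,fx=10,fy=10,interpolation=cv2.INTER_NEAREST))
```

```text
(no output)
```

View pics/c6.png

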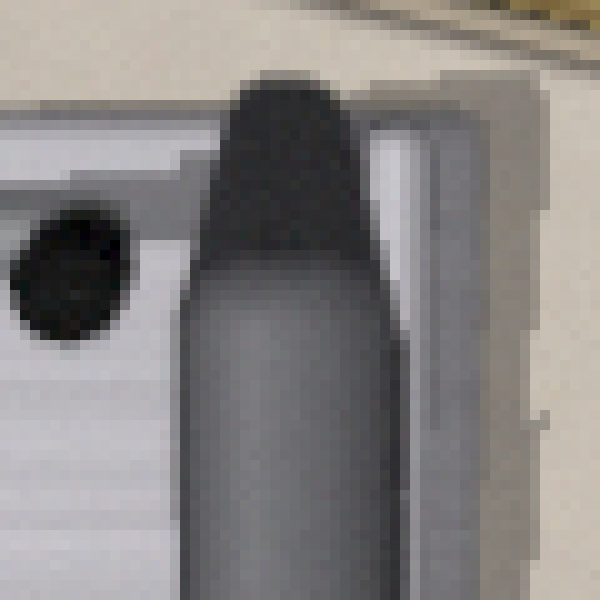

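Run:
```python
from h import *
np.set_printoptions(suppress=True,precision=4)
import pickle; o=pickle.load(open("o5.pkl","rb"));o["tool_pos"]=np.array([.4853,-.3070,.2247])
print(back("wrist",[[254,137.5]],.2617,o),back("wrist",[[254,119.5]],.1517,o))
```

```text
[[ 0.4835 -0.3745  0.2617]] [[ 0.4833 -0.3743  0.1517]]
```

>>> move_arm --pt "0.05 0 -0.01 0" --pt "0.13 0 -0.012 0" --pt "0.21 0 -0.012 0" --pt "0.27 0 -0.012 0" --pt "0.285 0 -0.012 0"

```text
time: 7.48
tool_pos: [0.4842, -0.3118, 0.1095]
tool_rot: [0.908, 1.568, 2.443]
contact_force: [-1.1, 0.9, -2.6]
opening: 0.0088
```

>>> move_arm --pt "0 0 0 0" --pt "0 0 0 0"

```text
time: 7.72
tool_pos: [0.4855, -0.313, 0.1123]
tool_rot: [-2.265, 1.568, -0.73]
contact_force: [-0.4, -0.7, -2.5]
opening: 0.0087
```

Run:
```python
from h import *
import pickle
o=st(); o2,im=snap("wrist","w7"); pickle.dump(o,open("o7.pkl","wb")); print(robot.observe()["tool_pos"])
cv2.imwrite("pics/c7.png",cv2.resize(im[60:260,130:390],None,fx=3,fy=3,interpolation=cv2.INTER_CUBIC))
```

```text
t 7.725 pos [ 0.4855 -0.313   0.1123] R
 [[ 0.002 -0.999  0.036]
 [-0.002  0.036  0.999]
 [-1.    -0.002 -0.002]] F [-0.4 -0.7 -2.5] op 0.0087
[ 0.48548023 -0.31288343  0.1123108 ]
```

View pics/c7.png

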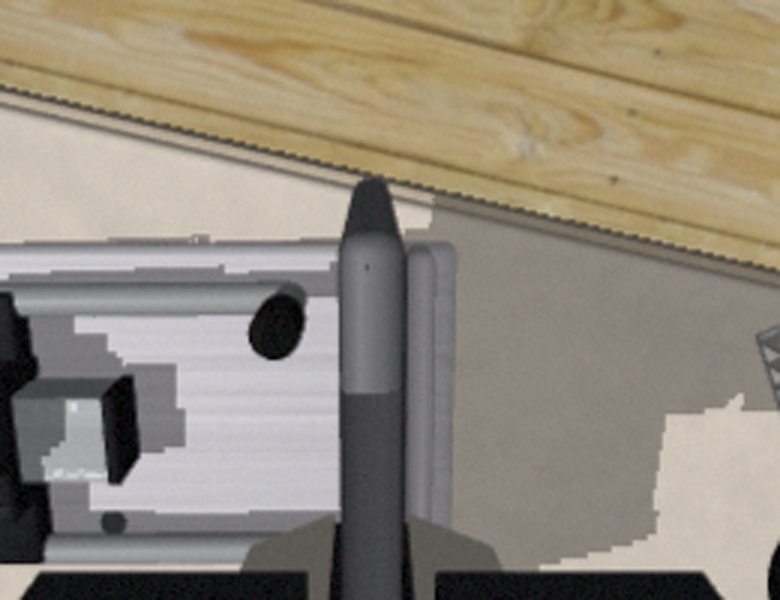

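View pics/w7.png

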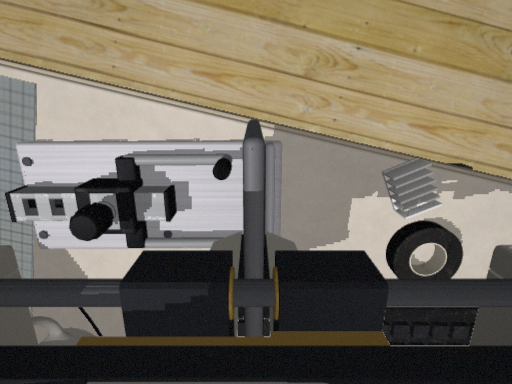

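Run:
```python
from h import *
np.set_printoptions(suppress=True,precision=4)
import pickle; o=pickle.load(open("o7.pkl","rb"))
B=lambda u,v,z:print((u,v,z),back("wrist",[[u,v]],z,o)[0])
B(254.2,119.3,.0393);B(254.2,138.5,.1493)
for u in (140,200,230): B(u,141.7,.010)
B(265.7,150,.027);B(265.7,210,.027);B(282,160,.01)
X=np.array([[186,0,32],[164,0,32],[25,-37,71],[120,0,75.5],[-6,-50,27],[-21,-50,10],[205,-50,10],[205,50,10]])/1e3
uv=np.array([[31,206.5],[58,206],[130+275/3,60+327/3],[92,221],[265.7,142],[282,142],[16,142.5],[41,248]])
q,r=fit("wrist",X,uv,[.483,-.31,-.035],o); print(q,r)
```

```text
(254.2, 119.3, 0.0393) [ 0.4833 -0.3806  0.0393]
(254.2, 138.5, 0.1493) [ 0.4834 -0.38    0.1493]
(140, 141.7, 0.01) [ 0.5796 -0.3639  0.01  ]
(200, 141.7, 0.01) [ 0.5294 -0.3621  0.01  ]
(230, 141.7, 0.01) [ 0.5043 -0.3613  0.01  ]
(265.7, 150, 0.027) [ 0.4751 -0.356   0.027 ]
(265.7, 210, 0.027) [ 0.4763 -0.3057  0.027 ]
(282, 160, 0.01) [ 0.4609 -0.3442  0.01  ]
[ 0.4809 -0.3128 -0.0265] [[ 1.7205 -0.7498]
 [ 1.5209 -0.4534]
 [ 1.4355  1.3617]
 [-6.5171  4.9895]
 [ 1.7684 -0.6047]
 [ 2.6105 -3.4203]
 [-1.147  -1.5773]
 [-0.5914  0.6993]]
```

>>> move_arm --pt "0.02 0.003 0 0" --pt "0.04 0.003 0 0" --pt "0.055 0.003 0 0" --pt "0.064 0.003 0 0" --pt "0.064 0.003 0 0"

```text
time: 8.4
tool_pos: [0.4836, -0.3123, 0.0851]
tool_rot: [0.999, 1.57, 2.534]
contact_force: [0.5, -0.4, -3.2]
opening: 0.009
```

>>> move_arm --pt "0.003 0 0 0" --pt "0.006 0 0 0" --pt "0.008 0 0 0"

```text
time: 8.78
tool_pos: [0.4839, -0.3126, 0.083]
tool_rot: [-2.34, 1.57, -0.805]
contact_force: [-2.2, 1.2, 6.3]
opening: 0.0089
```

>>> move_arm --pt "0 0 0 0" --pt "0 0 0 0" --pt "0 0 0 0" --gripper 0.76

```text
time: 9.15
tool_pos: [0.4838, -0.3125, 0.0823]
tool_rot: [-2.468, 1.57, -0.933]
contact_force: [-1.4, -0.4, -0.1]
opening: 0.0219
```

Run:
```python
from h import *
st(); o2,im=snap("wrist","w8")
```

```text
t 9.15 pos [ 0.4838 -0.3125  0.0823] R
 [[ 0.    -0.999  0.036]
 [-0.     0.036  0.999]
 [-1.    -0.    -0.   ]] F [-1.4 -0.4 -0.1] op 0.0219
```

View pics/w8.png

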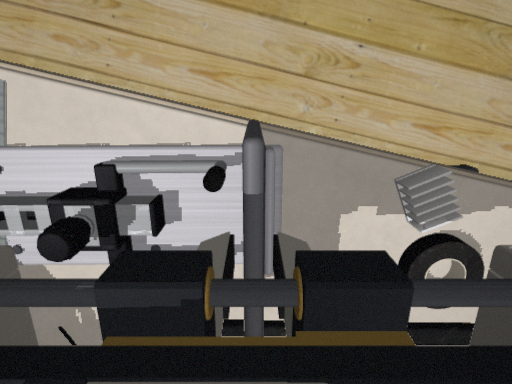

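Tablet stands upright behind the lip (column 254; lip at 265–282). Raise the fingers a bit, then tilt it back.

>>> move_arm --pt "-0.02 0 0 0" --pt "-0.04 0 0 0" --pt "-0.04 -0.01 0 0" --pt "-0.04 -0.025 0 0" --pt "-0.04 -0.04 0 0"

```text
time: 9.82
tool_pos: [0.5001, -0.3129, 0.0981]
tool_rot: [1.012, 1.571, 2.547]
contact_force: [0.6, -0.6, -0.5]
opening: 0.0222
```

>>> move_arm --pt "0 -0.007 0 0" --pt "0 -0.014 0 0" --pt "0 -0.02 0 0" --pt "0 -0.022 0 0"

```text
time: 10.32
tool_pos: [0.5086, -0.3133, 0.0982]
tool_rot: [2.287, 1.571, -2.461]
contact_force: [0.0, -0.1, 0.2]
opening: 0.0222
```

Run:
```python
from h import *
st(); o2,im=snap("wrist","w9")
```

```text
t 10.325 pos [ 0.5086 -0.3133  0.0982] R
 [[-0.    -0.999  0.036]
 [-0.     0.036  0.999]
 [-1.     0.    -0.   ]] F [ 0.  -0.1  0.2] op 0.0222
```

View pics/w9.png

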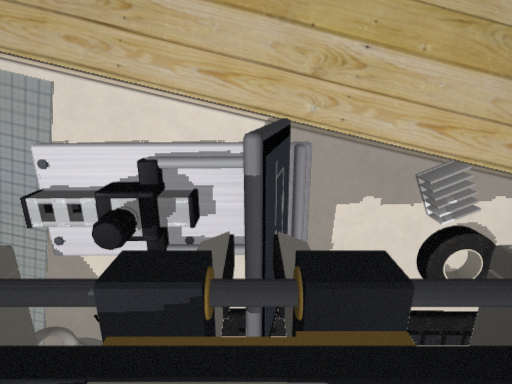

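>>> move_arm --pt "0 -0.005 0 0" --pt "0 -0.01 0 0" --pt "0 -0.01 0 0"

```text
time: 10.75
tool_pos: [0.5126, -0.3134, 0.0982]
tool_rot: [2.882, 1.571, -1.867]
contact_force: [-0.0, 0.4, 0.2]
opening: 0.0221
```

>>> move_arm --pt "0 -0.004 0 0" --pt "0 -0.008 0 0" --pt "0 -0.008 0 0"

```text
time: 11.12
tool_pos: [0.5157, -0.3134, 0.0981]
tool_rot: [1.067, 1.57, 2.602]
contact_force: [-0.4, -0.4, -0.4]
opening: 0.0222
```

Run:
```python
from h import *
st(); o2,im=snap("wrist","w10")
```

```text
t 11.125 pos [ 0.5157 -0.3134  0.0981] R
 [[-0.    -0.999  0.036]
 [ 0.     0.036  0.999]
 [-1.     0.     0.   ]] F [-0.4 -0.4 -0.4] op 0.0222
```

View pics/w10.png

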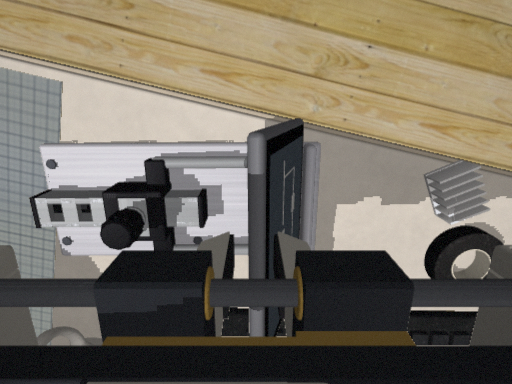

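Run:
```python
from h import *
np.set_printoptions(suppress=True,precision=4)
im=cv2.imread("pics/w10.png");cv2.imwrite("pics/c10.png",cv2.resize(im[100:250,220:340],None,fx=4,fy=4,interpolation=cv2.INTER_CUBIC))
o=robot.observe()
print(back("wrist",[[257.5,142]],.117,o),back("wrist",[[296,121]],.011,o),back("wrist",[[311,180]],.027,o))
for th in (10,12,14,16):
  print(th, proj("wrist",place(np.array([[.001+.11*np.sin(np.radians(th)),-.07,.01+.11*np.cos(np.radians(th))],[.001,-.07,.01],[-.006,0,.027]]),.483,-.3107,-.036),o).round(1).tolist())
```

```text
[[ 0.5122 -0.3768  0.117 ]] [[ 0.4811 -0.3777  0.011 ]] [[ 0.4714 -0.3344  0.027 ]]
10 [[283.6, 130.9], [295.3, 116.9], [303.3, 209.6]]
12 [[274.9, 130.7], [295.3, 116.9], [303.3, 209.6]]
14 [[266.4, 130.5], [295.3, 116.9], [303.3, 209.6]]
16 [[258.0, 130.3], [295.3, 116.9], [303.3, 209.6]]
```

View pics/c10.png

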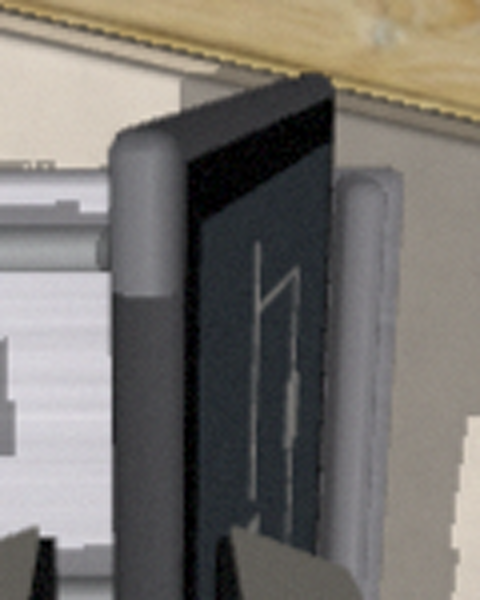

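>>> move_arm --pt "-0.03 0 0 0" --pt "-0.1 0 0 0" --pt "-0.2 0 0 0" --pt "-0.26 -0.04 0 -0.1" --pt "-0.28 -0.12 0 -0.25" --gripper 0.6

```text
time: 11.8
tool_pos: [0.5646, -0.3161, 0.2144]
tool_rot: [-2.443, 1.565, -0.643]
contact_force: [0.5, -1.4, -0.1]
opening: 0.0366
```

Run:
```python
from h import *
go(.6029,-.315,.2,-92.1)
```

```text
shift [ 0.0365 -0.0937 -0.0188] twist -1.2459 len 0.041 jaw -166.85 tilt [ 0.0046 -0.0035 -1.    ] pos [ 0.5646 -0.3161  0.2144]
```

>>> move_arm --pt "0 -0.02 0 -0.16" --pt "0 -0.05 0 -0.32" --pt "0.01 -0.08 -0.01 -0.48" --pt "0.02 -0.094 -0.018 -0.64" --pt "0.036 -0.094 -0.018 -0.8"

```text
time: 12.42
tool_pos: [0.6027, -0.314, 0.1969]
tool_rot: [3.111, 1.569, -0.532]
contact_force: [0.7, 0.3, 0.3]
opening: 0.0366
```

>>> move_arm --pt "0 0 0 -0.16" --pt "0 0 0 -0.32" --pt "0 0 0 -0.44" --pt "0 0 0 -0.445" --pt "0 0 0 -0.445"

```text
time: 13.05
tool_pos: [0.6021, -0.3139, 0.1965]
tool_rot: [2.592, 1.57, -0.593]
contact_force: [0.8, -0.2, 0.5]
opening: 0.0368
```

Run:
```python
from h import *
import pickle
o=st(); o2,im=snap("wrist","w11"); snap("top","t11"); pickle.dump(o,open("o11.pkl","wb")); snap("scene","s11"); go(.6029,-.315,.2,-92.1)
```

```text
t 13.05 pos [ 0.6021 -0.3139  0.1965] R
 [[ 0.001 -0.043 -0.999]
 [-0.001 -0.999  0.043]
 [-1.     0.001 -0.001]] F [ 0.8 -0.2  0.5] op 0.0368
shift [-0.0098  0.0027 -0.0025] twist -0.0055 len 0.004 jaw -92.43 tilt [ 2.e-04 -2.e-04 -1.e+00] pos [ 0.602  -0.3139  0.1961]
```

View pics/w11.png

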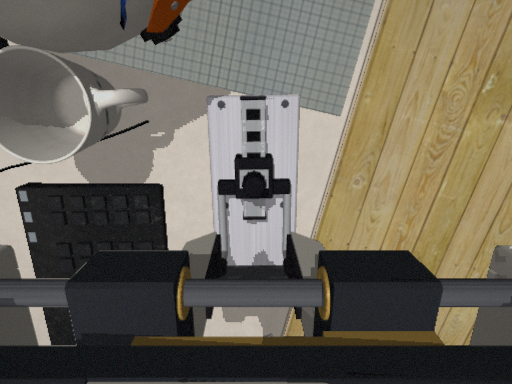

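View pics/s11.png

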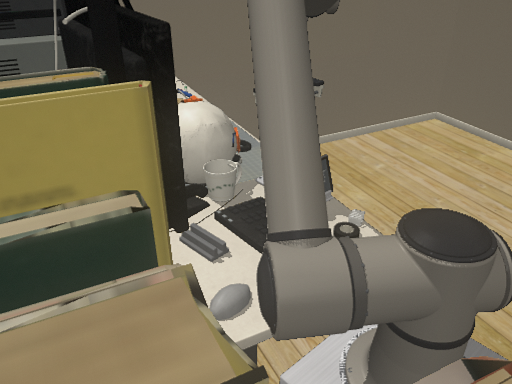

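Run:
```python
from h import *
np.set_printoptions(suppress=True,precision=4)
import pickle; o=pickle.load(open("o11.pkl","rb"))
print(back("wrist",[[254.5,185]],.0755,o), back("wrist",[[254,114],[254,137]],.032,o), back("wrist",[[147,100]],.09,o))
im=cv2.imread("pics/w11.png");cv2.imwrite("pics/c11.png",cv2.resize(im[90:220,200:310],None,fx=4.5,fy=4.5,interpolation=cv2.INTER_CUBIC))
im=cv2.imread("pics/t11.png");cv2.imwrite("pics/c11t.png",cv2.resize(im[100:240,270:400],None,fx=4,fy=4,interpolation=cv2.INTER_CUBIC))
```

```text
[[ 0.6071 -0.3158  0.0755]] [[ 0.6694 -0.3181  0.032 ]
 [ 0.6465 -0.3171  0.032 ]] [[ 0.6869 -0.2312  0.09  ]]
```

View pics/c11.png

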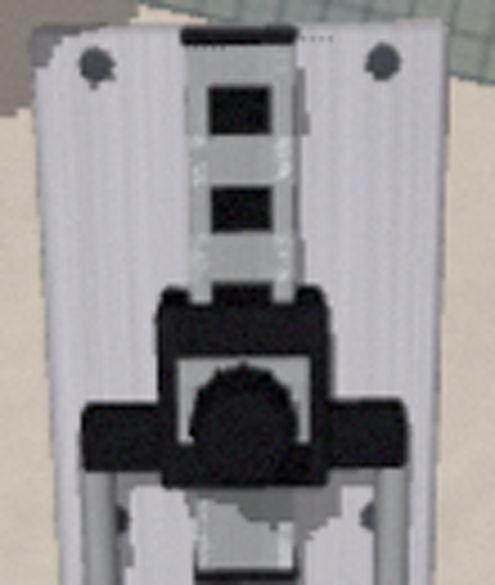

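View pics/c11t.png

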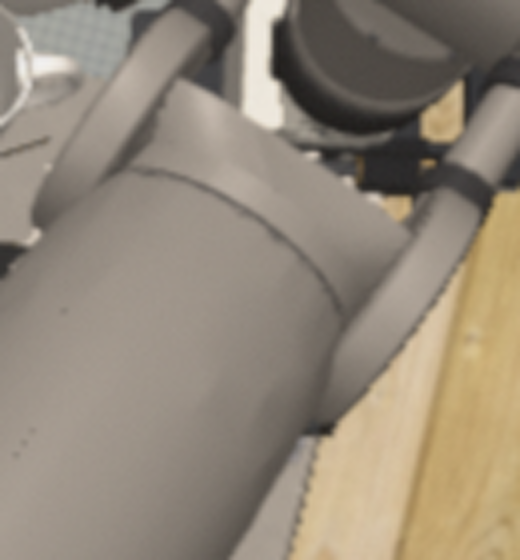

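>>> move_arm --pt "0.05 0.004 -0.007 0" --pt "0.13 0.004 -0.007 0" --pt "0.21 0.004 -0.007 0" --pt "0.25 0.004 -0.007 0" --pt "0.25 0.004 -0.007 0" --gripper 0.5

```text
time: 13.82
tool_pos: [0.6042, -0.3153, 0.0949]
tool_rot: [-0.518, 1.569, 2.582]
contact_force: [0.1, 0.0, -0.1]
opening: 0.0459
```

Run:
```python
from h import *
np.set_printoptions(suppress=True,precision=4)
import pickle
o=st(); o2,im=snap("wrist","w12"); pickle.dump(o,open("o12.pkl","wb"))
tip=o["tool_pos"]
print(proj("wrist",[tip,[.605,-.3155,.0755],[.603,-.3155,.0755],[.608,-.3155,.0755]],o))
cv2.imwrite("pics/c12.png",cv2.resize(im[120:320,160:350],None,fx=3,fy=3,interpolation=cv2.INTER_CUBIC))
```

```text
t 13.825 pos [ 0.6042 -0.3153  0.0949] R
 [[-0.002 -0.041 -0.999]
 [ 0.001 -0.999  0.041]
 [-1.    -0.001  0.002]] F [ 0.1  0.  -0.1] op 0.0459
[[252.4533 250.2853]
 [252.7648 234.6348]
 [252.8978 237.547 ]
 [252.5638 230.2324]]
```

View pics/c12.png

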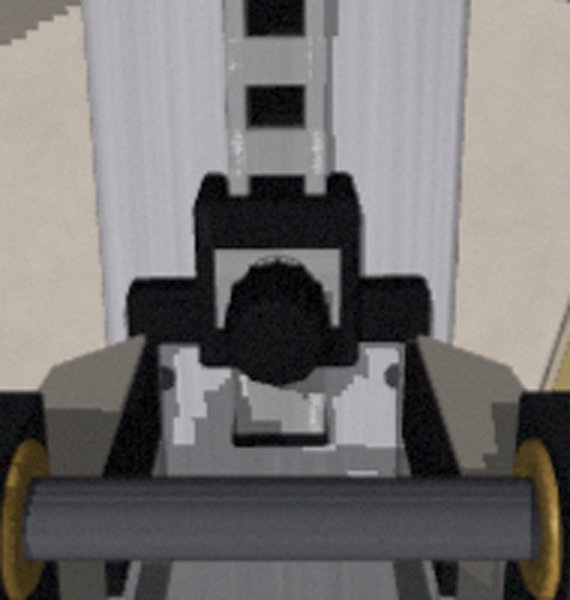

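>>> move_arm --pt "0.03 0 -0.005 0" --pt "0.07 0 -0.005 0" --pt "0.1 0 -0.005 0" --pt "0.112 0 -0.005 0" --pt "0.112 0 -0.005 0"

```text
time: 14.5
tool_pos: [0.6065, -0.3156, 0.0506]
tool_rot: [-0.437, 1.57, 2.663]
contact_force: [0.2, -0.2, -0.3]
opening: 0.0459
```

>>> move_arm --pt "0 0 0 0" --pt "0 0 0 0" --pt "0 0 0 0" --pt "0 0 0 0" --pt "0 0 0 0" --gripper 1 --squeeze 35

```text
time: 15.12
tool_pos: [0.6069, -0.3146, 0.0515]
tool_rot: [-1.661, 1.57, 1.44]
contact_force: [-0.6, 5.4, 3.2]
opening: 0.0211
```

Run:
```python
from h import *
st(); o2,im=snap("wrist","w13")
```

```text
t 15.125 pos [ 0.6069 -0.3146  0.0515] R
 [[ 0.    -0.041 -0.999]
 [ 0.001 -0.999  0.041]
 [-1.    -0.001 -0.   ]] F [-0.6  5.4  3.2] op 0.0211
```

View pics/w13.png

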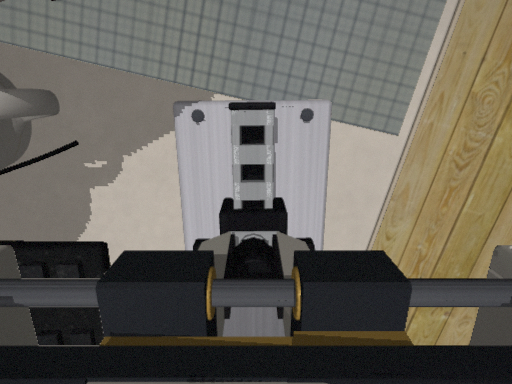

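>>> move_arm --pt "-0.008 -0.001 0 0" --pt "-0.018 -0.002 0 0" --pt "-0.028 -0.002 0 0" --pt "-0.034 -0.002 0 0" --pt "-0.035 -0.002 0 0"

```text
time: 15.8
tool_pos: [0.6064, -0.3146, 0.0648]
tool_rot: [-0.615, 1.57, 2.485]
contact_force: [0.8, 2.7, -8.3]
opening: 0.021
```

Run:
```python
from h import *
st(); o2,im=snap("wrist","w14")
```

```text
t 15.8 pos [ 0.6064 -0.3146  0.0648] R
 [[-0.001 -0.041 -0.999]
 [ 0.001 -0.999  0.041]
 [-1.    -0.001  0.001]] F [ 0.8  2.7 -8.3] op 0.021
```

View pics/w14.png

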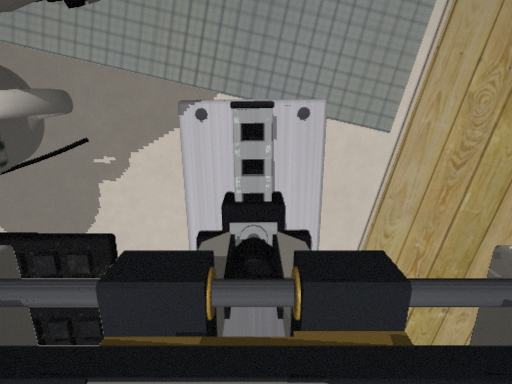

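>>> move_arm --pt "-0.002 0 -0.008 0" --pt "-0.002 0 -0.02 0" --pt "-0.002 0 -0.034 0" --pt "-0.002 0 -0.047 0" --pt "-0.002 0 -0.055 0"

```text
time: 16.48
tool_pos: [0.6291, -0.3153, 0.0656]
tool_rot: [-1.073, 1.57, 2.027]
contact_force: [-1.1, 5.3, -8.1]
opening: 0.021
```

>>> move_arm --pt "0 0 0 0" --pt "0 0 0 0" --pt "0 0 0 0"

```text
time: 16.85
tool_pos: [0.6295, -0.3153, 0.0659]
tool_rot: [-2.949, 1.57, 0.151]
contact_force: [1.5, 5.7, -8.2]
opening: 0.0212
```

Run:
```python
from h import *
st(); o2,im=snap("wrist","w15"); snap("top","t15"); snap("scene","s15")
```

```text
t 16.85 pos [ 0.6295 -0.3153  0.0659] R
 [[ 0.001 -0.041 -0.999]
 [ 0.    -0.999  0.041]
 [-1.    -0.    -0.001]] F [ 1.5  5.7 -8.2] op 0.0212
```

View pics/w15.png

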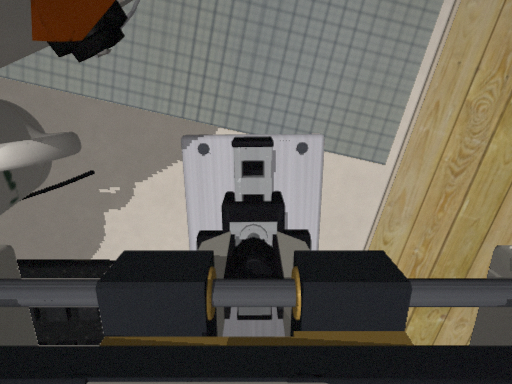

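View pics/s15.png

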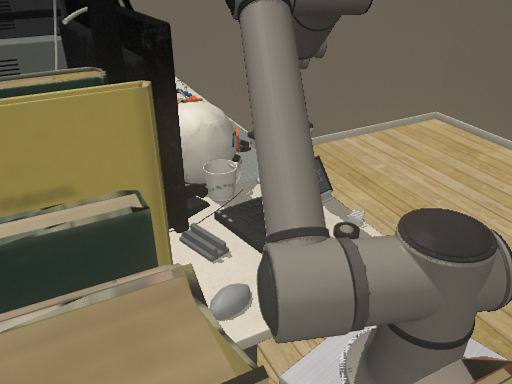

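>>> move_arm --pt "0.006 -0.002 0.001 0" --pt "0.014 -0.002 0.001 0" --pt "0.022 -0.002 0.001 0" --pt "0.029 -0.002 0.001 0" --pt "0.034 -0.002 0.001 0"

```text
time: 17.62
tool_pos: [0.6284, -0.3153, 0.0524]
tool_rot: [2.305, 1.57, -0.878]
contact_force: [2.8, 2.5, -5.3]
opening: 0.0209
```

>>> move_arm --pt "0.002 0 0 0" --pt "0.004 0 0 0" --pt "0.004 0 0 0"

```text
time: 18.0
tool_pos: [0.6284, -0.3152, 0.0515]
tool_rot: [2.304, 1.57, -0.879]
contact_force: [-0.2, 2.8, -0.3]
opening: 0.0207
```

Run:
```python
from h import *
st(); o2,im=snap("wrist","w16")
```

```text
t 18.0 pos [ 0.6284 -0.3152  0.0515] R
 [[ 0.001 -0.041 -0.999]
 [-0.001 -0.999  0.041]
 [-1.     0.001 -0.001]] F [-0.2  2.8 -0.3] op 0.0207
```

View pics/w16.png

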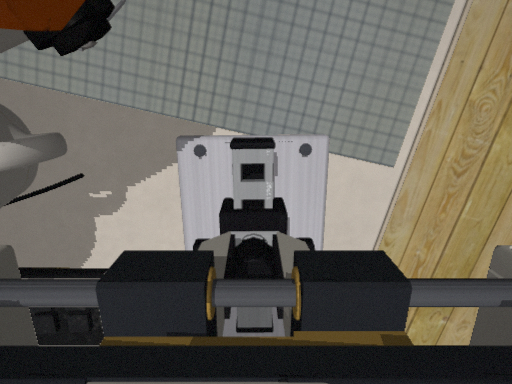

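>>> move_arm --pt "0.002 -0.001 0 0" --pt "0.004 -0.001 0 0" --pt "0.004 -0.001 0 0" --pt "0.004 -0.001 0 0"

```text
time: 18.55
tool_pos: [0.6289, -0.3153, 0.0514]
tool_rot: [2.455, 1.568, -0.728]
contact_force: [-1.7, 2.9, 8.1]
opening: 0.021
```

Run:
```python
from h import *
st(); o2,im=snap("scene","s17"); cv2.imwrite("pics/c17.png",cv2.resize(im[140:265,230:390],None,fx=4.5,fy=4.5,interpolation=cv2.INTER_CUBIC))
o,im=snap("top","t17"); cv2.imwrite("pics/c17t.png",cv2.resize(im[110:260,250:400],None,fx=4,fy=4,interpolation=cv2.INTER_CUBIC))
```

```text
t 18.55 pos [ 0.6289 -0.3153  0.0514] R
 [[ 0.002 -0.041 -0.999]
 [-0.002 -0.999  0.041]
 [-1.     0.002 -0.002]] F [-1.7  2.9  8.1] op 0.021
```

View pics/c17.png

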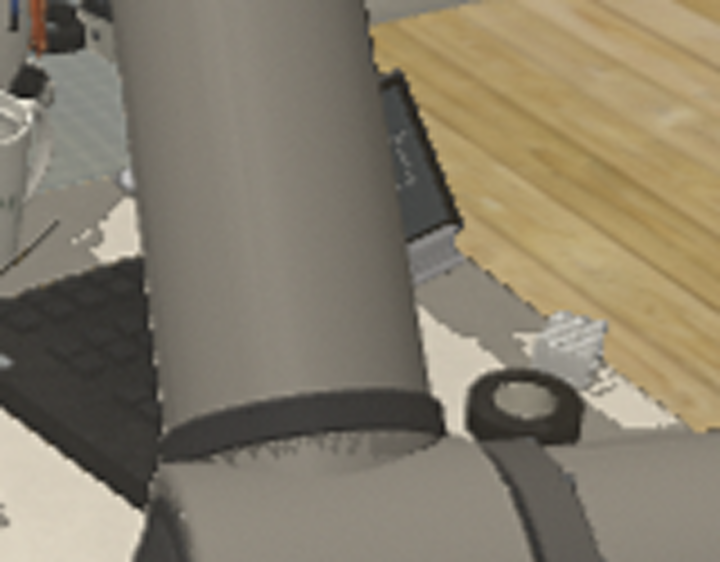

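View pics/c17t.png

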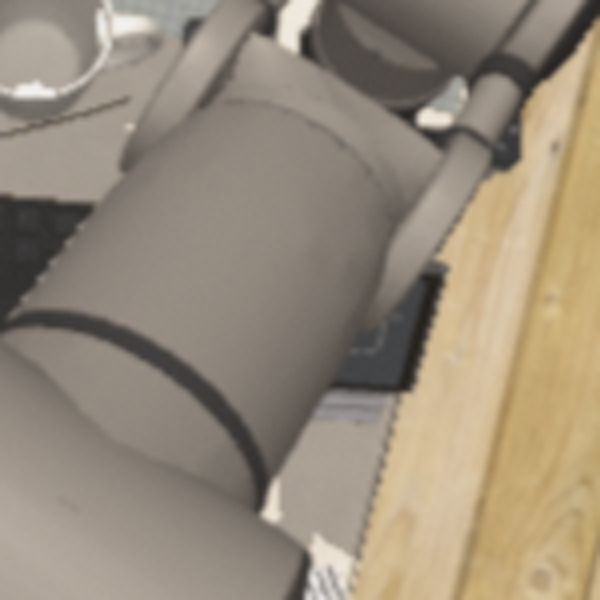

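Run:
```python
from h import *
np.set_printoptions(suppress=True,precision=1)
for n,off,k in(("scene",[230,140],4.5),("top",[250,110],4)):
  for th in(16,30,32,34):
    t=np.radians(th); u=np.array([np.sin(t),0,np.cos(t)]); nrm=np.array([-np.cos(t),0,np.sin(t)])
    b=np.array([.002,-.07,.011]); X=np.array([b-0*nrm+.0045*nrm, b+.11*u+.0045*nrm,b+.11*u-.0045*nrm])
    print(n,th,((proj(n,place(X,.483,-.3107,-.036))-off+.5)*k-.5).tolist())
```

```text
scene 16 [[465.1852127628958, 227.08525821934074], [442.5095110664571, 59.34232823326022], [431.74616973085693, 58.49416963588109]]
scene 30 [[464.80813143731154, 225.44199573278092], [411.34075915499955, 60.20403464289903], [401.7073528769956, 62.72184674941576]]
scene 32 [[464.72946785025204, 225.20869310721065], [407.17086423486285, 61.14622345993112], [397.7443791494543, 64.12293896343274]]
scene 34 [[464.6448607851065, 224.97661653828627], [403.08632794597634, 62.286263159736535], [393.87689266815426, 65.71478097121638]]
top 16 [[411.00638363311555, 393.2453957079564], [454.43406764750716, 318.2871045907549], [453.6210837622059, 303.99123485124267]]
top 30 [[411.38806342997873, 392.37397602672945], [451.10623748422086, 277.8256760493882], [449.4192737654214, 265.99975226406366]]
top 32 [[411.43986742819243, 392.21986369432784], [450.4189678978653, 272.6592530143819], [448.6193176777697, 261.25409755033786]]
top 34 [[411.4907953304164, 392.05886537454876], [449.6825937705628, 267.66824249457727], [447.7738387639322, 256.69796617073894]]
```

Run:
```python
from h import *
st(); print(robot.hand_in())
```

```text
t 18.65 pos [ 0.629  -0.3153  0.0515] R
 [[ 0.002 -0.041 -0.999]
 [-0.002 -0.999  0.041]
 [-1.     0.002 -0.003]] F [-1.7  2.6  8.4] op 0.0208
the job is handed in; nothing more can be done
None
```

The job is done and handed in at 18.65 s of the 48 s allowed. The tablet leans on the stand in the second hole, and the gripper still holds the knob fully down.

**What I did**
- Lifted the tablet straight out of the dock.
- Set it upright behind the lip, screen toward the lip, and tipped it back onto the posts.
- Pulled the knob up by about 14 mm.
- Slid the post section about 22 mm back, away from the lip, and lowered the pin into the second hole.

**Last checks**
- **Pin:** the knob is back at its starting height (tool at 51.5 mm, the same as when first gripped). A small push of under 1 mm met a hard stop at about 8 N, so the pin is home rather than resting on the rail.
- **Tablet:** the corners I could see in the scene and top images fit a lean of about 32°. The lower edge is behind the lip and centred to about 1–3 mm.
- **Grip:** the jaws are closed on the knob at 21 mm opening, with 35 N grip and about 8 N of downward push.

**What disagreed or went unseen**
- My estimates of the stand's position differed between views by 3–6 mm, and by up to about 1.5° in angle. The knob's x position differed by about 5 mm between the hole fit and direct sight. I used averages and alignments seen within single images.
- The arm hid most of the tablet in the final images, so I checked only its visible edge.
- I did not measure the positions of the mug, tape roll and heatsink. They looked undisturbed in the pictures where they show, and nothing came near them.

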